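Unlock and open the sash stop hatch

TASK

Unlock the hatch of the tray and slide it fully open so that the sash stops can be reached. To unlock it, pull the lock knob up, turn it to the side mark that it will go to (it goes only one way from the middle mark, and which way is not known: feel for it), and push it fully back in there; then slide the hatch all the way and let go. Leave the other things on the counter where they are.

Things in the scene. Friction and masses are not known exactly. Their poses are not given: they have to be found in the camera images.
- unit_top (a point): Centre of the top face of the fixed pale-wood counter unit, 260 (its x) by 380 (its y) by 60 mm high. The recessed tray with the steel sash stops lies under the hatch, in the +y half. Two dark runners, 16 mm high and 6 mm wide, guide the hatch along y at unit x = -3 and +124 mm. z up.
- knob_grip (a point): Lock knob: a black bar grip on a steel stem. This point is on its vertical turning axis at the height to grip, 29 mm above the unit's top when pushed in. The bar reaches from 21 mm below to 13 mm above it, and along this point's x axis from -22 to +28 mm; it is 14 mm thick (y) as far as x = +16 mm, then a 6 mm wide nose, the pointer, at +x. z up.
- knob_plate (a point): Fixed, on the knob's axis: top of its round steel plate (84 mm across, 3 mm thick) on the unit's top. Axes as the unit's. Three dark studs on it, 38 mm from the axis, are the marks: the middle one (locked) lies 45 degrees clockwise from this point's +x (between +x and -y), the side marks 60 degrees (1.05 rad) either way from it.
- knob_lift (a joint): How far the knob is pulled up, m: 0 fully in, 0.016 fully out (end stop). It turns only when pulled out by 13 mm or more. It moves stiffly (about 3 N plus its 0.12 kg) and stays where it is left. It goes back in only with the pointer at a mark (within about 3 degrees; it centres itself from some 6 degrees when pushed).
- knob (a joint): Turn of the knob from the middle mark, rad, positive anticlockwise seen from above. It starts near 0. Pulled out, it goes freely (friction 0.05 N m) to about +1.05 or to about -1.05 and up to 0.1 beyond, but not to both: the other way it meets a hard hidden stop after about 0.19. Which way is open differs from start to start and cannot be seen.
- hatch_pull (a point): Hatch handle: a wooden bar 60 mm long (this point's x), 16 mm thick (its y), on the middle of the dark hardwood hatch (110 by 160 by 12 mm). This point is the handle's centre line at the height to grip: the hatch's top face is 25 mm below it, the handle's top 12 mm above it. The hatch opens towards this point's -y.
- hatch (a joint): Opening of the hatch, m: 0 closed, 0.12 fully open (end stop). It slides with about 2.5 N. It is bolted (a few mm of play) unless the knob is pushed in at a side mark.
- lifter_center (a point): Bystander: blue suction lifter on a black rubber cup, 112 mm across, 76 mm high; centre half-way up.
- catch_center (a point): Bystander: copper fanlight catch, 60 by 26 by 28 mm; centre half-way up.
- roller_center (a point): Bystander: roller wheel assembly, steel channel 70 by 24 mm with a white wheel, 33 mm high; centre half-way up.
- coaster_center (a point): Bystander: tinted glass coaster, 90 by 90 by 6 mm; centre half-way up.

How it is judged:
On the way, in this order (a step that is already met when the one before it is completed fails the run):
1. the knob is pulled out (value of joint knob_lift above 0.012 m and value of joint hatch below 0.01 m), for 0.1 s.
2. the knob is turned to a side mark while out ((value of joint knob above 0.9 rad or value of joint knob below -0.9 rad) and value of joint knob_lift above 0.008 m), for 0.1 s.
3. the knob is pushed fully back in at the side mark, the hatch still shut ((value of joint knob above 0.95 rad or value of joint knob below -0.95 rad) and value of joint knob_lift below 0.002 m and value of joint hatch below 0.01 m), for 0.2 s.
At the end, for the whole second after the job is handed in: The knob is pushed in (within 3 mm) at a side mark (at least 0.95 rad from the middle), and the hatch stands still, open by at least 110 of its 120 mm ((value of joint knob above 0.95 rad or value of joint knob below -0.95 rad) and value of joint knob_lift below 0.003 m and value of joint hatch between 0.11 and 0.13 m and velocity of joint hatch between -0.01 and 0.01 m/s); the robot touches nothing.
It fails at once if the blue suction lifter is moved by more than 20 mm (distance of lifter_center from where it was at the start of the episode above 0.02 m).
It fails at once if the copper fanlight catch is moved by more than 20 mm (distance of catch_center from where it was at the start of the episode above 0.02 m).
It fails at once if the roller wheel assembly is moved by more than 20 mm (distance of roller_center from where it was at the start of the episode above 0.02 m).
It fails at once if the glass coaster sample is moved by more than 20 mm (distance of coaster_center from where it was at the start of the episode above 0.02 m).
It also fails if it takes over 58 s, if anything falls off the work surface, if the arm or the gripper's body presses on something with over 40 N, if the wrist force passes 120 N, or if a joint passes its speed limit or range.

ROBOT

A 7-joint arm with a two-finger parallel gripper is mounted at the origin on the work surface. World frame = base frame: x ahead of the robot, y to its left, z up, the work surface at z = 0. Lengths are in m, angles in rad, forces in N, time in s.
With the tool pointing down it reaches from about 0.425 to 0.825 m from the base axis. Payload 3.6 kg.
Tool frame: the origin (TCP) lies between the finger pads; the fingertips stand 14 mm ahead of it and the grasp point (between the pads) lies 5 mm behind it (r.tcp_to_tips is the z of the fingertips in the tool frame, in m); z points along the fingers, y is the line along which they close (so a half turn about z gives the same grasp; the last joint's range is limited). The gripper opens to 93 mm and grips with 3 to 60 N. Pads are 15 mm wide; open, the fingers measure 128 mm over their backs; the gripper's body (75 mm by 188 mm) begins 65 mm behind the grasp point.
Start: joints at [1.238, 0.615, -0.013, 1.423, 0.008, 1.103, -0.04], TCP at [0.196, -0.62, 0.233] pointing down, gripper open.
Joint ranges: [-3.12, 3.12], [-0.3, 2.06], [-1.34, 1.32], [0.26, 2.42], [-1.36, 4.5], [0.01, 1.98], [-2.84, 2.84]. Speed limits (rad/s): [2.79, 2.79, 3.14, 3.14, 3.14, 3.14, 3.14].

INTERFACE

Orientations are given as a unit quaternion [w, x, y, z].
In Python, from plant import r gives the robot as it stands.
- The arm moves only by the tool send_rows, never from a script. Its argument "motion" is a list of rows, each a list of 6 numbers: the shift along the world's x, y, z scaled (see below), then the turn, a rotation vector about the world's x, y, z scaled (see below). In form: [[x, y, z, wx, wy, wz], ...]. A call has 1 to 5 rows; each row shifts and turns the commanded pose from where the row before left it; what a row does not reach is not made up. The controller multiplies each number of a shift by 60 mm and each number of a turn by 8 degrees. A row lasts 1/8 s, in which the tool goes at most 62.5 mm and 10.7 degrees, less where a joint would pass 70% of its speed; a pose out of reach is approached as far as the arm can. A call with a number of a shift or a turn outside -1 to 1 is refused whole. A call with a gripper value outside its range is refused whole. "gripper" is the opening, from -1 (shut) to 1 (fully open), so that 0 is half open, set as the call begins (left out, the last holds). The fingers move at their own pace and stop on an object; "force" is the grip in N (left out, the last holds). Time passes only in rows, so rows that do not move let the fingers close. It gives the time, the measured TCP pose, the force, the opening and the grip force at its end, in the units of the state.
- r.sense(): the state, without advancing time (a new reading comes with each control period).
- r.grab_frame(name): name is "side" or "top" or "wrist"; returns the picture (384x512x3 uint8, red, green, blue); there is no depth.
- r.get_calibration(name): a dict with "vertical_fov" (degrees; the focal length in pixels is half the picture's height over the tangent of half this angle, whatever the lens; pixels are square), "cx", "cy" (the principal point, pixels), "pose" (4x4, takes a point from camera to world coordinates); the wrist camera has in their place "mount" (4x4, takes a point from camera to tool coordinates, whose origin is the TCP and whose axes are the flange's). Camera axes: x right, y up, looking along -z (the intrinsics and any distortion apply to the point x, -y, -z); pixel columns grow to the right and rows downward; lengths in m; the calibration is good to about 2 mm. A picture is of the moment at which its call begins: read the wrist's pose just before it. get_calibration takes no time and is no camera call.
- r.finish_job(): hands the job in; it is judged then, once.
The state is a dict: "time": time; "joint_pos": joint angles; "qd": joint speeds; "joint_efforts": joint torques, N m; "eef_pos": TCP position; "tcp_rot": TCP orientation; "contact_force": force on the tool from outside, world axes, zero at the start; "wrist_torque": the same for the moment, N m; "width": finger opening in m; "gripper_force": force on a finger pad.
Only numpy, scipy, OpenCV 4.12 (cv2) and the standard library are available. Lean on these libraries where they do the work, as an engineer would, in place of code of your own. Each camera call takes 0.05 s, during which the arm holds its last target. There are 200 camera calls.

## Working session

There is one attempt and no reset: what is moved stays moved. The work goes in short steps, Python scripts to look and compute and a tool call to move; the robot and the scene stay as the last step left them, time stands still between calls to the robot, and variables do not carry over. Pictures are saved under pics/ and viewed, at most 10 in all, crops included, and the job is handed in when it is done.

Besides the shell and the picture viewer there is one more tool, called after "Emit:" as a command line: name --pt "numbers of a row" for each row, then --argument value for the rest. send_rows: Moves the arm, as the interface text tells. Shifts and turns lie within -1 to 1; 1 stands for 60 mm of shift or 8 degrees of turn. Its arguments: {"type":"object","properties":{"motion":{"type":"array","items":{"type":"array","items":{"type":"number"}}},"gripper":{"type":"number"},"force":{"type":"number"}},"required":["motion"]}

```bash
ls; mkdir -p pics; python3 - <<'E'
from plant import r
import cv2,numpy as np,json
for n in("side","top"):
    im=r.grab_frame(n);cv2.imwrite(f"pics/{n}.png",im[:,:,::-1])
    c=r.get_calibration(n);print(n,{k:(np.round(v,4).tolist() if not isinstance(v,str) else v) for k,v in c.items()})
c=r.get_calibration("wrist");print({k:(np.round(v,4).tolist() if not isinstance(v,str) else v) for k,v in c.items()})
s=r.sense();print(s)
a=cv2.imread("pics/top.png");cv2.imwrite("pics/top2.png",cv2.resize(a,(800,600)))
a=cv2.imread("pics/side.png");cv2.imwrite("pics/side2.png",cv2.resize(a,(800,600)))
E
```

```text
pics
side {'vertical_fov': 57.3205, 'cx': 256.9512, 'cy': 198.1288, 'pose': [[0.7133, 0.5268, -0.4623, 0.2387], [-0.7009, 0.5354, -0.4714, -0.3259], [-0.0008, 0.6603, 0.751, 0.6773], [0.0, 0.0, 0.0, 1.0]]}
top {'vertical_fov': 45.325, 'cx': 258.1169, 'cy': 189.0412, 'pose': [[0.0169, 0.9974, -0.0696, 0.5385], [-0.9999, 0.0169, 0.0007, 0.0311], [0.0019, 0.0696, 0.9976, 1.32], [0.0, 0.0, 0.0, 1.0]]}
{'vertical_fov': 66.9291, 'cx': 258.9175, 'cy': 193.9154, 'mount': [[0.0, 0.9598, 0.2806, 0.0772], [1.0, -0.0003, 0.0008, 0.0004], [0.0008, 0.2806, -0.9598, -0.1531], [0.0, 0.0, 0.0, 1.0]]}
{'time': 0.1, 'joint_pos': array([ 1.23850861,  0.61578582, -0.01259967,  1.42469302,  0.00811072,
        1.1034421 , -0.0403402 ]), 'qd': array([-0.00210392, -0.00078104,  0.00129595, -0.00474408,  0.00038293,
       -0.00097937,  0.00029951]), 'joint_efforts': array([ 6.12036201e-04, -4.60042477e+01,  2.09631091e-01, -1.66244048e+01,
       -6.12332043e-02,  1.70004222e-02,  1.00645498e-04]), 'eef_pos': array([ 0.19547624, -0.61920492,  0.23163598]), 'tcp_rot': array([-1.12181546e-03,  9.88325007e-01,  1.52356108e-01, -1.96728818e-04]), 'contact_force': array([ 0.07411642, -0.00668714, -0.22269266]), 'wrist_torque': array([-0.02081931, -0.01645525,  0.02069635]), 'gripper_force': 0.0, 'width': 0.09293130348156867}
```

View pics/top2.png

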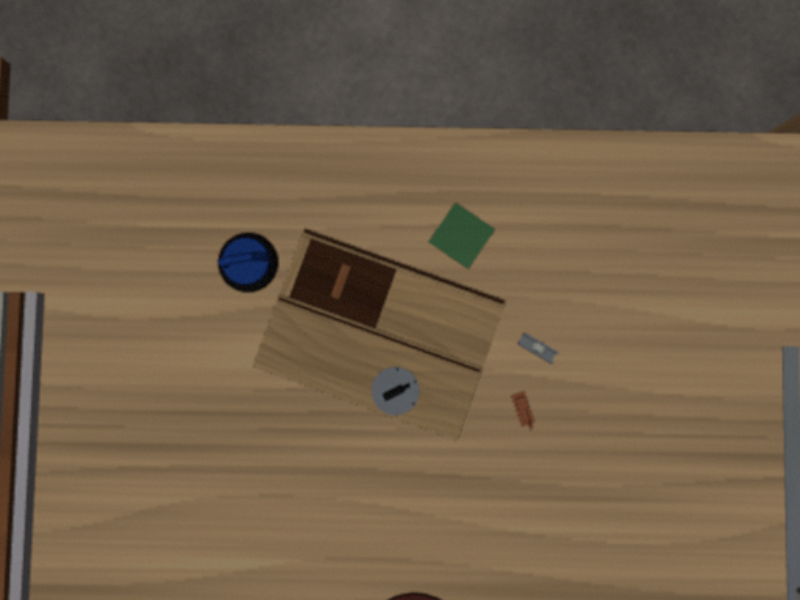

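View pics/side2.png

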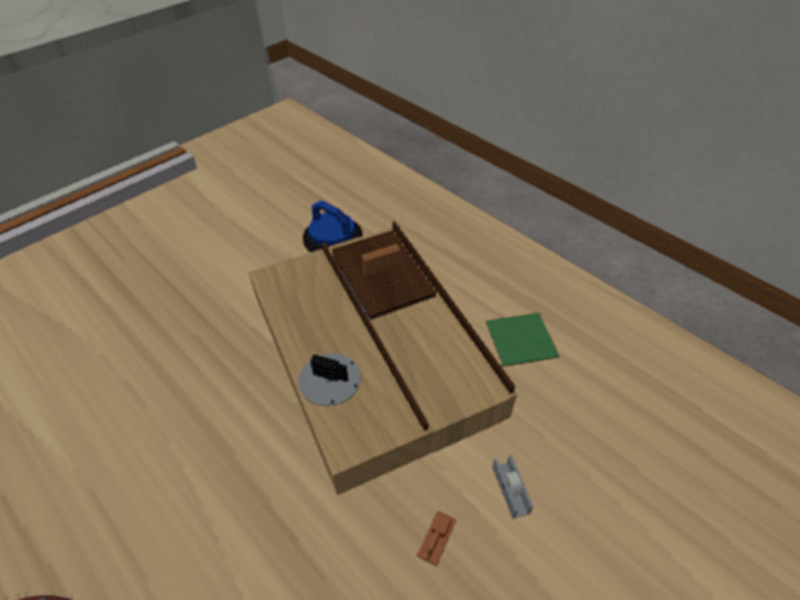

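The top view shows the plate near (396,390) of 800x600, with the pointer facing right and up. The handle is near (341,281), the hatch is at upper left, and it opens to the lower right. The lifter is near (248,262). The side view shows the same layout.

```bash
cat > h.py <<'E'
import numpy as np,cv2
def ray(c,T,uv):
    f=192/np.tan(np.radians(c["vertical_fov"])/2)
    d=np.array([(uv[0]-c["cx"])/f,-(uv[1]-c["cy"])/f,-1.]);return T[:3,3],T[:3,:3]@d
def onplane(c,T,uv,z):
    o,d=ray(c,T,uv);return o+d*(z-o[2])/d[2]
def tri(rs):
    A=0;b=0
    for o,d in rs:
        d=d/np.linalg.norm(d);P=np.eye(3)-np.outer(d,d);A=A+P;b=b+P@o
    return np.linalg.solve(A,b)
def big(m,n=1):
    cs,_=cv2.findContours(m.astype(np.uint8),cv2.RETR_EXTERNAL,cv2.CHAIN_APPROX_NONE)
    return sorted(cs,key=cv2.contourArea,reverse=True)[:n]
E
python3 - <<'E'
from plant import r
import cv2,numpy as np
from h import *
res={}
for n,pr,hr in(("top",(235,225,275,270),(180,145,255,215)),("side",(185,220,240,265),(210,145,285,200))):
    c=r.get_calibration(n);T=np.array(c["pose"]);im=cv2.imread(f"pics/{n}.png");hsv=cv2.cvtColor(im,cv2.COLOR_BGR2HSV)
    H,S,V=cv2.split(hsv)
    def sub(m,b):
        z=np.zeros_like(m);z[b[1]:b[3],b[0]:b[2]]=m[b[1]:b[3],b[0]:b[2]];return z
    m=sub((S<70),pr);k=big(m)[0];e=cv2.fitEllipse(cv2.convexHull(k));print(n,"plate",e, onplane(c,T,e[0],.063))
    b=big(sub((V<45)&(S<120),pr))[0];mm=cv2.minAreaRect(b);print(" bar",mm,onplane(c,T,mm[0],.10))
    if n=="top":
        bp=cv2.boxPoints(mm);P=np.array([onplane(c,T,p,.102) for p in bp]);print(P.round(3))
    x,y=[int(v) for v in ((218,180) if n=="top" else (244,167))];print(" hsv handle",hsv[y,x],"hatch",hsv[y+12,x])
    q=big(sub((V>85)&(S>60),(x-14,y-16,x+14,y+16)))[0];mm=cv2.minAreaRect(q);print(" handle",mm,[onplane(c,T,p,.109).round(4).tolist() for p in cv2.boxPoints(mm)])
    res[n]=ray(c,T,mm[0])
    d=big(sub((V<75),hr))[0]
    if n=="top":
        for lab,pp in (("hatchrect",cv2.boxPoints(cv2.minAreaRect(d))),):print(lab,[onplane(c,T,p,.072).round(3).tolist() for p in pp])
print(tri(list(res.values())))
# wood/runner line
a=cv2.imread("pics/side.png")[130:270,170:330];b=cv2.imread("pics/top.png")[140:285,160:325]
cv2.imwrite("pics/c.png",np.vstack([cv2.resize(a,(450,290),interpolation=2),cv2.resize(b,(450,300),interpolation=2)]))
E
```

```text
top plate ((252.6669921875, 249.80914306640625), (30.88258934020996, 31.182634353637695), 17.86343765258789) [0.46061108 0.04216233 0.063     ]
 bar ((253.2000274658203, 249.90000915527344), (4.4721360206604, 17.441329956054688), 63.43495178222656) [0.46269055 0.04042741 0.1       ]
[[0.457 0.063 0.102]
 [0.479 0.023 0.102]
 [0.468 0.017 0.102]
 [0.447 0.058 0.102]]
 hsv handle [ 12 163  91] hatch [  7 152  42]
 handle ((217.40147399902344, 179.64598083496094), (4.100916862487793, 20.59001922607422), 19.98310661315918) [[0.6221, 0.152, 0.109], [0.6737, 0.1346, 0.109], [0.6702, 0.1244, 0.109], [0.6185, 0.1418, 0.109]]
hatchrect [[0.62, 0.23, 0.072], [0.725, 0.195, 0.072], [0.672, 0.044, 0.072], [0.568, 0.079, 0.072]]
side plate ((210.4178924560547, 242.46546936035156), (33.414737701416016, 40.37284469604492), 76.73104095458984) [0.46057323 0.03979454 0.063     ]
 bar ((210.85781860351562, 234.80734252929688), (25.478179931640625, 10.440306663513184), 16.699243545532227) [0.45958382 0.03140104 0.1       ]
 hsv handle [ 13 158  63] hatch [ 13 197  48]
 handle ((243.32208251953125, 160.9306182861328), (4.71274471282959, 24.040964126586914), 72.6459732055664) [[0.6242, 0.1542, 0.109], [0.6805, 0.1343, 0.109], [0.6718, 0.1205, 0.109], [0.6163, 0.1404, 0.109]]
[0.64675726 0.13754919 0.10956487]
```

View pics/c.png

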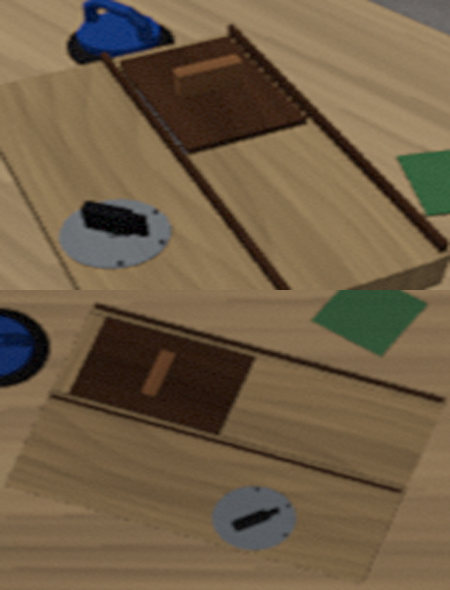

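The plate centre is at about (0.461, 0.041), unit yaw is about -19° and the handle is at about (0.647, 0.138). The crop confirms the side view masks. I'm moving above the knob.

Emit:
send_rows --pt "0.5 0.85 0 0 0 0.95" --pt "0.5 0.85 0 0 0 0.95" --pt "0.5 0.85 0 0 0 0.95" --pt "0.5 0.85 0 0 0 0.95" --pt "0.5 0.85 0 0 0 0.95" --gripper 1

```text
time: 0.72
eef_pos: [0.3463, -0.3629, 0.2325]
tcp_rot: [-0.0, 0.884, 0.468, -0.0]
contact_force: [1.0, -0.4, -0.1]
width: 0.093
gripper_force: 0.0
```

Emit:
send_rows --pt "0.5 0.85 0 0 0 0.95" --pt "0.5 0.85 0 0 0 0.95" --pt "0.5 0.85 0 0 0 0.95" --pt "0.1 0.85 0 0 0 0.95" --pt "0.1 0.85 0 0 0 0.95"

```text
time: 1.35
eef_pos: [0.4477, -0.108, 0.2324]
tcp_rot: [-0.0, 0.683, 0.73, -0.0]
contact_force: [0.1, 0.1, 0.1]
width: 0.0931
gripper_force: 0.0
```

Emit:
send_rows --pt "0.1 0.85 0 0 0 0.95" --pt "0.1 0.8 0 0 0 0.95" --pt "0 0.8 0 0 0 0.9" --pt "0 0 0 0 0 0" --pt "0 0 0 0 0 0"

```text
time: 1.98
eef_pos: [0.4594, 0.0362, 0.2323]
tcp_rot: [-0.0, 0.531, 0.847, -0.001]
contact_force: [-0.7, -0.8, -0.6]
width: 0.0931
gripper_force: 0.0
```

```bash
cat >> h.py <<'E'
from scipy.spatial.transform import Rotation as R
def wrist(r,name):
    s=r.sense();im=r.grab_frame("wrist");cv2.imwrite(name,im[:,:,::-1]);c=r.get_calibration("wrist")
    T=np.eye(4);q=s["tcp_rot"];T[:3,:3]=R.from_quat([q[1],q[2],q[3],q[0]]).as_matrix();T[:3,3]=s["eef_pos"]
    return im[:,:,::-1].copy(),c,T@np.array(c["mount"]),s
E
python3 - <<'E'
from plant import r
from h import *
im,c,T,s=wrist(r,"pics/w1.png")
hsv=cv2.cvtColor(im,cv2.COLOR_BGR2HSV);H,S,V=cv2.split(hsv)
k=big((S<70)&(V>60))[0];print(cv2.boundingRect(k))
e=cv2.fitEllipse(cv2.convexHull(k));print(e,onplane(c,T,e[0],.063))
for b in big((V<50)&(S<130),8):
    m=cv2.minAreaRect(b)
    if cv2.contourArea(b)>15:print(m,onplane(c,T,m[0],.063).round(4),[onplane(c,T,p,.102).round(4).tolist() for p in cv2.boxPoints(m)])
E
```

```text
(77, 225, 365, 152)
((256.9471435546875, 308.736083984375), (188.83509826660156, 362.207763671875), 88.58688354492188) [ 0.53118818 -0.12046102  0.063     ]
((255.49996948242188, 320.9999694824219), (510.99993896484375, 123.99998474121094), 0.0) [ 0.5378 -0.1385  0.063 ] [[0.2757, -0.3332, 0.102], [0.239, -0.158, 0.102], [0.7386, 0.0847, 0.102], [0.8516, -0.0525, 0.102]]
((457.5, 303.5), (107.0, 97.0), 0.0) [7.615e-01 5.000e-04 6.300e-02] [[0.7045, -0.0708, 0.102], [0.6316, 0.0381, 0.102], [0.7354, 0.0885, 0.102], [0.8202, -0.0144, 0.102]]
((499.5, 47.49999237060547), (82.99998474121094, 22.999996185302734), 90.0) [0.6163 0.265  0.063 ] [[0.5636, 0.2672, 0.102], [0.5812, 0.2758, 0.102], [0.6249, 0.2228, 0.102], [0.6059, 0.2136, 0.102]]
((169.93258666992188, 262.2078552246094), (18.97396469116211, 67.41586303710938), 32.0053825378418) [ 0.4045 -0.1065  0.063 ] [[0.3915, -0.1211, 0.102], [0.4021, -0.0391, 0.102], [0.4217, -0.0424, 0.102], [0.4123, -0.1255, 0.102]]
((348.1533508300781, 262.82281494140625), (68.2452163696289, 18.348949432373047), 56.82148742675781) [ 0.6038 -0.0106  0.063 ] [[0.5426, 0.0155, 0.102], [0.5515, 0.0326, 0.102], [0.6238, -0.009, 0.102], [0.6152, -0.0277, 0.102]]
((262.5, 185.5), (49.0, 11.0), 90.0) [0.4647 0.0321 0.063 ] [[0.4441, 0.061, 0.102], [0.4538, 0.0657, 0.102], [0.4765, 0.02, 0.102], [0.4663, 0.0151, 0.102]]
```

View pics/w1.png

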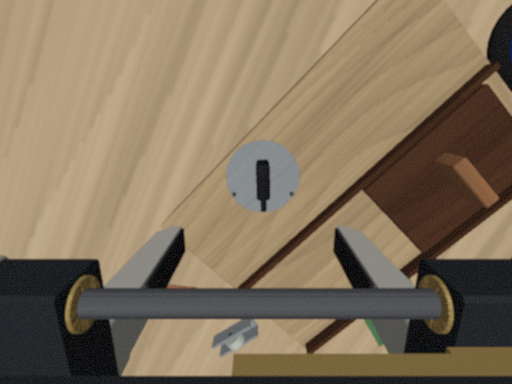

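The wrist view shows the plate at about (262,176). The bar is vertical in the picture, so the tool yaw matches, with the nose at (263,210).

```bash
python3 - <<'E'
from plant import r
from h import *
im=cv2.imread("pics/w1.png");c=r.get_calibration("wrist");s=r.sense()
T=np.eye(4);q=s["tcp_rot"];T[:3,:3]=R.from_quat([q[1],q[2],q[3],q[0]]).as_matrix();T[:3,3]=s["eef_pos"];T=T@np.array(c["mount"])
hsv=cv2.cvtColor(im,cv2.COLOR_BGR2HSV);H,S,V=cv2.split(hsv)
m=np.zeros(V.shape,bool);m[130:222,215:310]=(S<70)[130:222,215:310]
k=big(m)[0];e=cv2.fitEllipse(cv2.convexHull(k));print(e,onplane(c,T,e[0],.063),s["eef_pos"])
m[:]=False;m[150:206,240:285]=((V<60))[150:206,240:285];ys,xs=np.nonzero(m)
for y in range(156,214,6):print(y,xs[ys==y].min() if (ys==y).any() else 0,xs[ys==y].max() if (ys==y).any() else 0)
for p in((262.5,161),(262.5,199)):print(onplane(c,T,p,.102))
# handle
h=(H>4)&(H<18)&(S>110)&(V>95);m[:]=False;m[140:215,425:505]=h[140:215,425:505];k=big(m)[0];mm=cv2.minAreaRect(k);print(mm,onplane(c,T,mm[0],.109))
E
```

```text
((262.3940124511719, 175.65948486328125), (73.03799438476562, 74.58267974853516), 83.59725189208984) [0.45965597 0.04172303 0.063     ] [0.45955258 0.035603   0.23227413]
156 0 0
162 257 267
168 257 268
174 257 268
180 257 268
186 257 268
192 257 268
198 258 268
204 262 265
210 0 0
[0.44912906 0.06273166 0.102     ]
[0.4662573  0.02755871 0.102     ]
((474.2016906738281, 179.93055725097656), (60.0618896484375, 16.876136779785156), 49.9697380065918) [0.64266435 0.13689051 0.109     ]
```

Emit:
send_rows --pt "0 0.1 -0.6 0 0 0" --pt "0 0 -0.6 0 0 0" --pt "0 0 -0.6 0 0 0" --pt "0 0 -0.6 0 0 0" --pt "0 0 -0.05 0 0 0" --gripper 0 --force 40

```text
time: 2.65
eef_pos: [0.4582, 0.0412, 0.0838]
tcp_rot: [-0.002, 0.532, 0.847, -0.002]
contact_force: [1.2, -0.4, 0.3]
width: 0.0489
gripper_force: 0.0
```

Emit:
send_rows --pt "0 0 0 0 0 0" --pt "0 0 0 0 0 0" --pt "0 0 0 0 0 0" --pt "0 0 0 0 0 0" --pt "0 0 0 0 0 0" --gripper -1

```text
time: 3.28
eef_pos: [0.4603, 0.0432, 0.0864]
tcp_rot: [0.001, 0.53, 0.848, 0.0]
contact_force: [-1.3, -0.9, 6.0]
width: 0.0137
gripper_force: 39.9
```

Emit:
send_rows --pt "0 0 0.1 0 0 0" --pt "0 0 0.1 0 0 0" --pt "0 0 0.06 0 0 0" --pt "0 0 0 0 0 0" --pt "0 0 0 0 0 0"

```text
time: 3.9
eef_pos: [0.4602, 0.0432, 0.1018]
tcp_rot: [0.001, 0.53, 0.848, 0.0]
contact_force: [2.3, -1.2, 1.1]
width: 0.0137
gripper_force: 39.9
```

Emit:
send_rows --pt "0 0 0 0 0 0.5" --pt "0 0 0 0 0 0.5" --pt "0 0 0 0 0 0.4" --pt "0 0 0 0 0 0.4" --pt "0 0 0 0 0 0"

```text
time: 4.53
eef_pos: [0.4598, 0.043, 0.1014]
tcp_rot: [0.0, 0.42, 0.907, -0.0]
contact_force: [1.6, -1.0, 1.9]
width: 0.0139
gripper_force: 39.9
```

```bash
python3 -c "
from plant import r
s=r.sense();print(s['wrist_torque'],s['contact_force'],s['tcp_rot'],s['joint_efforts'][6])"
```

```text
[-0.26590944 -0.51359541  0.14342301] [ 1.56361771 -1.01436356  1.92058535] [ 1.71332675e-04  4.20377222e-01  9.07349407e-01 -1.23462089e-04] 0.009710596350487322
```

Emit:
send_rows --pt "0 0 0 0 0 0.4" --pt "0 0 0 0 0 0.4" --pt "0 0 0 0 0 0"

```text
time: 4.9
eef_pos: [0.4596, 0.0428, 0.1013]
tcp_rot: [0.0, 0.369, 0.929, -0.0]
contact_force: [1.5, -1.5, 1.4]
width: 0.0139
gripper_force: 39.9
```

```bash
python3 -c "
from plant import r
s=r.sense();print(s['wrist_torque'],s['contact_force'],s['tcp_rot'],s['joint_efforts'][6],s['width'])"
```

```text
[-0.33915455 -0.50709979  0.0900771 ] [ 1.52528186 -1.50214784  1.40255647] [ 4.12802709e-06  3.69400929e-01  9.29270060e-01 -3.28883344e-04] 0.011704609205480665 0.013876223156780535
```

The width stays at 13.9 mm and the torque is low, so positive is the open way. I'm continuing to 60°.

Emit:
send_rows --pt "0 0 0 0 0 0.8" --pt "0 0 0 0 0 0.8" --pt "0 0 0 0 0 0.8" --pt "0 0 0 0 0 0.8" --pt "0 0 0 0 0 0.8"

```text
time: 5.52
eef_pos: [0.4592, 0.0419, 0.1011]
tcp_rot: [-0.001, 0.098, 0.995, -0.001]
contact_force: [0.7, -2.2, 1.5]
width: 0.014
gripper_force: 39.9
```

Emit:
send_rows --pt "0 0 0 0 0 0.8" --pt "0 0 0 0 0 0" --pt "0 0 0 0 0 0"

```text
time: 5.9
eef_pos: [0.4592, 0.0418, 0.1009]
tcp_rot: [-0.001, 0.044, 0.999, -0.001]
contact_force: [1.2, -4.2, 0.7]
width: 0.0138
gripper_force: 39.9
```

```bash
python3 -c "
from plant import r
import cv2,numpy as np
s=r.sense();q=s['tcp_rot'];print(s['wrist_torque'],s['contact_force'],2*np.degrees(np.arctan2(q[2],q[1])-np.arctan2(.848,.53)),s['eef_pos'],s['width'])
a=r.grab_frame('side')[:,:,::-1][130:280,140:340];cv2.imwrite('pics/s3.png',cv2.resize(a,(800,600),interpolation=2))"
```

```text
[-1.01152406 -0.4865137   0.04684055] [ 1.24297942 -4.15397958  0.67873446] 58.97616524247192 [0.45918473 0.04177507 0.10093156] 0.013805714557560658
```

View pics/s3.png

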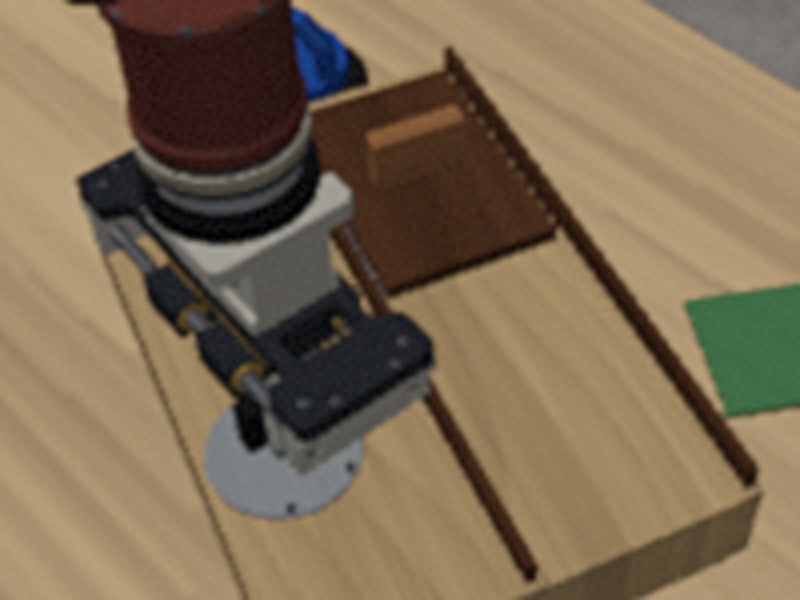

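The side crop shows the bar held on the plate and turned, with its tail at (250,420). I'm adding 1° and pushing in.

Emit:
send_rows --pt "0 0 0 0 0 0.12" --pt "0 0 -0.1 0 0 0" --pt "0 0 -0.1 0 0 0" --pt "0 0 -0.06 0 0 0" --pt "0 0 0 0 0 0"

```text
time: 6.58
eef_pos: [0.4592, 0.0418, 0.0863]
tcp_rot: [-0.0, 0.035, 0.999, -0.002]
contact_force: [-1.1, -6.6, 9.8]
width: 0.0137
gripper_force: 39.9
```

Emit:
send_rows --pt "0 0 -0.05 0 0 0" --pt "0 0 -0.05 0 0 0" --pt "0 0 0 0 0 0"

```text
time: 6.95
eef_pos: [0.4598, 0.0419, 0.0846]
tcp_rot: [0.002, 0.035, 0.999, -0.004]
contact_force: [-8.9, -9.9, 48.1]
width: 0.0135
gripper_force: 40.0
```

Emit:
send_rows --pt "0 0 0.04 0 0 0" --pt "0 0 0 0 0 0"

```text
time: 7.2
eef_pos: [0.4597, 0.0418, 0.0848]
tcp_rot: [0.001, 0.035, 0.999, -0.003]
contact_force: [-4.1, -7.5, 27.8]
width: 0.0139
gripper_force: 40.0
```

Emit:
send_rows --pt "0 0 0 0 0 0" --pt "0 0 0 0 0 0" --pt "0 0 0 0 0 0" --gripper 0

```text
time: 7.58
eef_pos: [0.4592, 0.0442, 0.0817]
tcp_rot: [-0.001, 0.034, 0.999, 0.001]
contact_force: [-0.3, 0.5, -0.0]
width: 0.0399
gripper_force: 0.0
```

Emit:
send_rows --pt "0 0 0.5 0 0 0" --pt "0 0 0.9 0 0 0" --pt "0 0 0.9 0 0 0" --pt "0 0 0 0 0 0" --pt "0 0 0 0 0 0"

```text
time: 8.2
eef_pos: [0.459, 0.043, 0.2192]
tcp_rot: [-0.001, 0.034, 0.999, -0.0]
contact_force: [-0.3, -0.8, -0.1]
width: 0.0467
gripper_force: 0.0
```

```bash
python3 - <<'E'
from plant import r
from h import *
im,c,T,s=wrist(r,"pics/w2.png");print(s["eef_pos"],s["contact_force"])
a=r.grab_frame('side')[:,:,::-1][130:280,140:340]
cv2.imwrite('pics/w3.png',np.hstack([cv2.resize(im,(400,300)),cv2.resize(a,(400,300))]))
E
```

```text
[0.45898997 0.04299658 0.21920753] [-0.32786996 -0.83387843 -0.05442483]
```

View pics/w3.png

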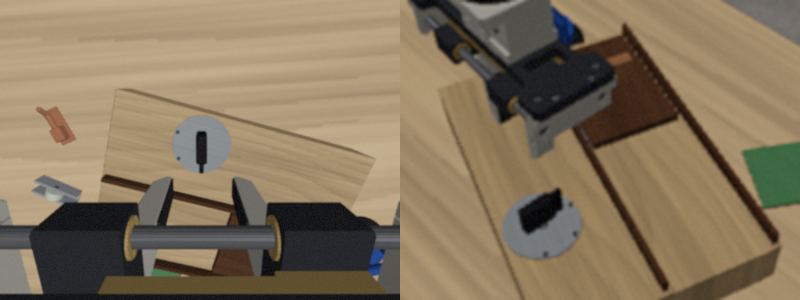

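The wrist and side crops show the pointer at the +60° stud and the knob down on its plate. Next is the hatch handle.

Emit:
send_rows --pt "0.77 0.39 0 0 0 -0.47" --pt "0.77 0.39 0 0 0 -0.47" --pt "0.77 0.39 0 0 0 -0.47" --pt "0.77 0.39 0 0 0 -0.47" --pt "0 0 0 0 0 0"

```text
time: 8.93
eef_pos: [0.6453, 0.1393, 0.2167]
tcp_rot: [-0.002, 0.164, 0.987, 0.0]
contact_force: [-0.4, -0.4, -0.9]
width: 0.0466
gripper_force: 0.0
```

```bash
python3 - <<'E'
from plant import r
from h import *
im,c,T,s=wrist(r,"pics/w4.png");print(s["eef_pos"],s["tcp_rot"])
H,S,V=cv2.split(cv2.cvtColor(im,cv2.COLOR_BGR2HSV))
m=(H>4)&(H<18)&(S>110)&(V>85)
m[235:]=False
for k in big(m,3):
    mm=cv2.minAreaRect(k);B=[onplane(c,T,p,.109) for p in cv2.boxPoints(mm)];print(mm,onplane(c,T,mm[0],.109).round(4),np.round(B,4).tolist())
E
```

```text
[0.64533331 0.13933569 0.21672633] [-1.83926281e-03  1.63734383e-01  9.86502649e-01  4.37968819e-04]
((256.4999694824219, 184.99996948242188), (154.99996948242188, 97.99998474121094), -0.0) [0.6335 0.1403 0.109 ] [[0.6556, 0.053, 0.109], [0.5691, 0.09, 0.109], [0.6134, 0.2198, 0.109], [0.7044, 0.1958, 0.109]]
((148.5, 127.5), (5.0, 297.0), 90.0) [0.5537 0.0676 0.109 ] [[0.5097, -0.0545, 0.109], [0.5937, 0.1915, 0.109], [0.5978, 0.1903, 0.109], [0.5135, -0.0568, 0.109]]
((324.0, 127.5), (5.0, 54.0), 90.0) [0.6034 0.2133 0.109 ] [[0.5937, 0.1915, 0.109], [0.609, 0.2363, 0.109], [0.6132, 0.2352, 0.109], [0.5978, 0.1903, 0.109]]
```

View pics/w4.png

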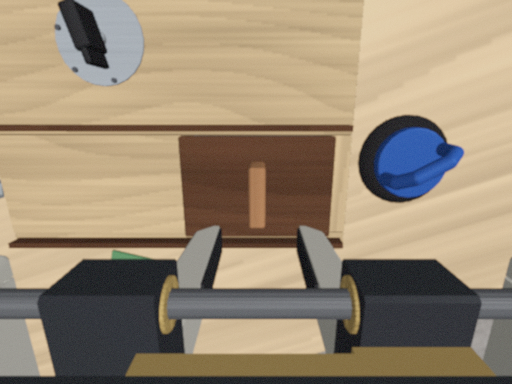

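The handle spans rows 162-228 at column 257, centred between the fingers and aligned with them. I'm going down to grip it.

Emit:
send_rows --pt "0 0 -0.6 0 0 0" --pt "0 0 -0.6 0 0 0" --pt "0 0 -0.55 0 0 0" --pt "0 0 -0.33 0 0 0" --pt "0 0 0 0 0 0"

```text
time: 9.6
eef_pos: [0.643, 0.1358, 0.0937]
tcp_rot: [-0.002, 0.165, 0.986, -0.001]
contact_force: [-0.3, -0.2, 0.4]
width: 0.0467
gripper_force: 0.0
```

Emit:
send_rows --pt "0 0 0 0 0 0" --pt "0 0 0 0 0 0" --pt "0 0 0 0 0 0" --pt "0 0 0 0 0 0" --gripper -1

```text
time: 10.1
eef_pos: [0.6449, 0.137, 0.096]
tcp_rot: [0.001, 0.165, 0.986, 0.0]
contact_force: [0.5, -0.5, 2.9]
width: 0.016
gripper_force: 40.0
```

Emit:
send_rows --pt "-0.06 -0.16 0 0 0 0" --pt "-0.11 -0.32 0 0 0 0" --pt "-0.11 -0.32 0 0 0 0" --pt "-0.11 -0.32 0 0 0 0" --pt "0 0 0 0 0 0"

```text
time: 10.72
eef_pos: [0.6202, 0.065, 0.0959]
tcp_rot: [-0.0, 0.166, 0.986, -0.002]
contact_force: [-0.8, -2.0, 6.0]
width: 0.0156
gripper_force: 40.0
```

Emit:
send_rows --pt "-0.1 -0.3 0 0 0 0" --pt "-0.1 -0.3 0 0 0 0" --pt "-0.06 -0.17 0 0 0 0" --pt "0 0 0 0 0 0" --pt "0 0 0 0 0 0"

```text
time: 11.35
eef_pos: [0.606, 0.0235, 0.0959]
tcp_rot: [0.001, 0.165, 0.986, 0.001]
contact_force: [3.2, 3.8, 4.0]
width: 0.0157
gripper_force: 40.0
```

Emit:
send_rows --pt "0 0 0 0 0 0" --pt "0 0 0 0 0 0" --pt "0 0 0 0 0 0" --pt "0 0 0 0 0 0" --gripper 0

```text
time: 11.85
eef_pos: [0.6049, 0.0228, 0.0948]
tcp_rot: [-0.001, 0.165, 0.986, -0.001]
contact_force: [0.1, -0.1, -0.8]
width: 0.0458
gripper_force: 0.0
```

Emit:
send_rows --pt "0 0 0.5 0 0 0" --pt "0 0 0.9 0 0 0" --pt "0 0 0.9 0 0 0" --pt "0 0 0 0 0 0" --pt "0 0 0 0 0 0"

```text
time: 12.48
eef_pos: [0.6049, 0.0229, 0.2326]
tcp_rot: [-0.001, 0.165, 0.986, -0.001]
contact_force: [-0.6, -0.3, -0.0]
width: 0.0463
gripper_force: 0.0
```

```bash
python3 - <<'E'
from plant import r
from h import *
im,c,T,s=wrist(r,"pics/w5.png");print(s["eef_pos"],s["contact_force"])
a=r.grab_frame('side')[:,:,::-1]
cv2.imwrite('pics/w6.png',np.hstack([cv2.resize(im,(400,300)),cv2.resize(a,(400,300))]))
E
```

```text
[0.60486135 0.02287718 0.23256252] [-0.64724442 -0.29051447 -0.00103128]
```

View pics/w6.png

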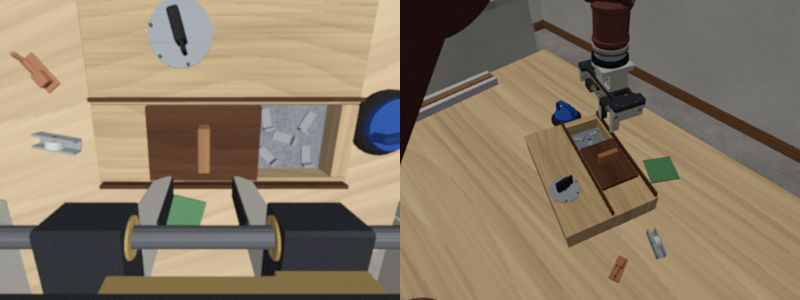

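The hatch is fully open with the tray showing at about (295,135) in the wrist half, the knob is in at the side mark, and the gripper is clear. I'm handing in.

```bash
python3 -c "
from plant import r
print(r.finish_job())"
```

```text
the job is handed in; nothing more can be done
None
```

I handed the job in (no verdict came back): the knob went anticlockwise, is turned about 60° and pushed in at that side mark, the hatch slid 120 mm to its stop, and the gripper is clear.

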